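# Tighten the fence clamp nut with a spanner in a walled pocket

## Robot

A 6-joint arm with a two-finger parallel gripper is mounted at the origin on the work surface. World frame = base frame: x ahead of the robot, y to its left, z up, the work surface at z = 0. Lengths are in mm, angles in degrees, forces in N, time in s.
With the tool pointing down it reaches from about 350 to 975 mm from the base axis. Payload 17.4 kg.
Tool frame: the origin (TCP) lies between the finger pads; the fingertips stand arm.tip_reach ahead of it and the grasp point (between the pads) is the TCP (arm.tip_reach is the distance from the TCP to the fingertips, in mm); z points along the fingers, y is the direction in which the jaws open and shut (so a half turn about z gives the same grasp; the last joint's range is limited). The gripper opens to 85 mm and grips with 20 to 120 N. Pads are 22 mm wide; open, the fingers measure 114 mm over their backs; the gripper's body (76 mm by 85 mm) begins 54 mm behind the grasp point. The pads swing forward as they close: fully open they stand 13 mm farther back than shut.
Start: joints at [73.98, 6.646, 82.598, -0, 90.757, -2.166], TCP at [161.637, 655.367, 250.303] pointing down, gripper open.
Joint ranges: [-162.19, 162.19], [-47.58, 125.68], [4.15, 143.07], [-65.23, 245.23], [0.69, 171.88], [-170.13, 170.13]. Speed limits (degrees/s): [108.29, 108.29, 127.2, 180, 180, 180].

## Interface

Orientations are given as [roll, pitch, yaw] about the fixed x, y, z axes, in that order (R = Rz(yaw) Ry(pitch) Rx(roll)).
In Python, from cell import arm gives the robot as it stands. The module is installed in compiled form; this text tells all that it offers.
- The arm moves only by the tool servo_tool, never from a script. Its argument "steps" is a list of rows, each a list of 3 entries, a list of its own where there are three numbers: the shift along the tool's x, y, z in m, then the turn, a rotation vector about the tool's x, y, z in degrees, then the closure, from 0 (fully open) to 1 (shut). In form: [[[tx, ty, tz], [ax, ay, az], fingers], ...]. A call has 1 to 12 rows; each row is the pose to reach, as a shift and turn from the pose measured when the call began, along the tool's axes at that moment; what a row does not reach only later rows make up. A row lasts 1/10 s, in which the tool goes at most 50 mm and 8.59 degrees, less where a joint would pass 70% of its speed; a pose out of reach is approached as far as the arm can. A call with a gripper value outside its range is refused whole. The fingers move at their own pace and stop on an object; the grip force is fixed at half the most. Time passes only in rows, so rows that repeat a pose let the fingers close. It gives the time, the measured TCP pose, the force and the opening at its end, in the units of the state.
- arm.get_obs(): the state, without advancing time (a new reading comes with each control period).
- arm.camera(name): name is "scene" or "top" or "wrist"; returns the picture (420x560x3 uint8, red, green, blue); there is no depth.
- arm.camera_params(name): a dict with "K" (3x3 intrinsics, pixels), "k1" (the pictures are not rectified: a ray, as slopes to the right and down, at radius r is drawn at 1 + k1 r^2 times it, then the intrinsics apply), "T" (4x4, takes a point from camera to world coordinates); the wrist camera has in their place "mount" (4x4, takes a point from camera to tool coordinates, whose origin is the TCP and whose axes are the flange's). Camera axes: x right, y down, z forward; pixel columns grow to the right and rows downward; lengths in mm; the calibration is good to about 2 mm. A picture is of the moment at which its call begins: read the wrist's pose just before it. camera_params takes no time and is no camera call.
- arm.sign_off(): hands the job in, once; it reports no verdict.
The state is a dict: "clock": time; "joint_pos": joint angles; "qvel": joint speeds; "joint_efforts": joint torques, N m; "ee_pos": TCP position; "orientation": TCP orientation; "contact_force": force on the tool from outside, world axes, zero at the start; "wrist_torque": the same for the moment, N m; "gripper_width": finger opening in mm.
Only numpy, scipy, OpenCV 4.12 (cv2) and the standard library are available. Lean on these libraries where they do the work, as an engineer would, in place of code of your own. Each camera call takes 0.05 s, during which the arm holds its last target.

## Task

Lock the saw fence: with the red-handled spanner, the one whose jaws fit, turn the big hexagon nut in the grey carriage clockwise (seen from above) until the red stripe on the nut points into the green painted sector. The pocket walls leave only a short swing, so lift the spanner off, swing it back and reseat it for each further stroke; do not turn the nut with the fingers. Afterwards lay the red spanner flat back on the black rubber mat and leave it there.

Things in the scene. Friction and masses are not known exactly. Their poses are not given: they have to be found in the camera images.
- spanner_grip (a point): Centre of the red handle (125 x 24 wide x 34 mm high) of the open-ended spanner, 0.45 kg, 250 mm long, lying flat; its balance point is near. x: along it to the jaws; z up. Jaw centre, to sit on the nut's axis, 140 mm ahead; jaws 50 mm apart, 16 mm high, undersides level with the handle's. A blue-handled one with 30 mm jaws, too small, lies about 130 mm to its left or right.
- clamp (a point): On the nut's axis at the grey carriage's plate top, 20 mm above the table. x: to the rear wall; open mouth to -x; z up. Nut: hexagon 46 mm across flats, 4-24 mm above the point, then a lead-in cone to 31 mm. Walls 45 mm high, 62 mm from the axis; ribs 62-98 mm out stop the shank 40 deg either side of -x. Green sector: from +x to 35 deg clockwise. Seated, the spanner's underside is 0-8 mm above it.
- nut (a joint): Nut angle, rad, growing clockwise from above; starts 0-0.35, friction 0.5 N m, stays where left, stop at 2.27. Red stripe enters the green sector at 1.66, which ends at the stop. Jaws fit when the handle, seen from the axis, points t clockwise of the clamp's -x: t = angle - 0.611 - k*1.047 (k = 0, 1, 2), t within +-0.69. Play 2 mm, 10 deg: the nut follows about 10 deg behind the handle.
- mat_top (a point): Centre of the top face of the fixed black rubber mat, 320 mm (x) by 280 mm (y), 4 mm above the table; z up. Both spanners start flat on it, jaws roughly towards +x, handle centres about 30 mm towards -x and 65 mm to either side of its centre.

How it is judged (in metres and radians):
At the end, for the whole second after the job is handed in: The nut's stripe is in the green sector (nut angle at least 1.60 rad), and the red spanner lies flat (within 10 degrees) and still on the rubber mat, its handle centre within 120 mm (mat x) and 130 mm (mat y) of the mat's centre and less than 25 mm above its top (value of joint nut above 1.6 rad and x of spanner_grip in the frame of mat_top between -0.12 and 0.12 m and y of spanner_grip in the frame of mat_top between -0.13 and 0.13 m and z of spanner_grip in the frame of mat_top below 0.025 m and angle between spanner_grip's own z axis and vertical below 0.17 rad and linear speed of spanner below 0.02 m/s); the robot touches nothing.
It fails at once if the nut is pushed or gripped by the robot itself (more than 2 N) instead of the spanner (contact force between any of the fingers, the arm and nut above 2 N).
It also fails if it takes over 72 s, if anything falls off the work surface, if the arm or the gripper's body presses on something with over 40 N, if the wrist force passes 120 N, or if a joint passes its speed limit or range.

## Working session

There is one attempt and no reset: what is moved stays moved. The work goes in short steps, Python scripts to look and compute and a tool call to move; the robot and the scene stay as the last step left them, time stands still between calls to the robot, and variables do not carry over. Pictures are saved under pics/ and viewed, and the job is handed in when it is done.

Besides the shell and the picture viewer there is one more tool, called after "Call:" as name(argument=value, ...), one argument or row to a line, values as JSON. servo_tool: Moves the arm, as the interface text tells. Its arguments: {"type":"object","properties":{"steps":{"type":"array","items":{"type":"array"}}},"required":["steps"]}

```bash
mkdir -p pics; cat > h.py <<'E'
import numpy as np, cv2
from cell import arm
def snap(n,f):
    o=arm.get_obs(); im=arm.camera(n); cv2.imwrite('pics/'+f,im[:,:,::-1].copy()); return o,im
E
python3 - <<'E'
from h import *
o=arm.get_obs();print(o, arm.tip_reach)
for n in('top','scene'):
    snap(n,n+'0.png'); p=arm.camera_params(n); print(n,p)
print(arm.camera_params('wrist'))
E
```

```text
{'clock': 0.0, 'joint_pos': array([ 7.39800328e+01,  6.67504870e+00,  8.26384509e+01, -5.64315220e-04,
        9.07571734e+01, -2.16590663e+00]), 'qvel': array([ 0.02705447, -0.00085767,  0.0693314 , -0.00144819,  0.08026721,
        0.01434666]), 'joint_efforts': array([ 4.90314651e-04, -7.31987000e+01, -6.32483268e+01, -1.81284832e-05,
        6.72257403e-03,  8.23105961e-05]), 'ee_pos': array([161.58969631, 655.18085143, 249.52197587]), 'orientation': array([-1.79929356e+02, -2.10708628e-03,  1.66145931e+02]), 'contact_force': array([ 0.09005515, -0.46060175,  0.43248645]), 'wrist_torque': array([ 0.03986612,  0.01180959, -0.07418391]), 'gripper_width': 85.08407036671636} 19.0
top {'K': array([[404.16472045,   0.        , 280.56402893],
       [  0.        , 404.16472045, 214.02717243],
       [  0.        ,   0.        ,   1.        ]]), 'k1': 0.03480434338717447, 'T': array([[-2.20663079e-02, -9.98210521e-01,  5.55772785e-02,
         5.16101587e+02],
       [-9.99036114e-01,  1.99063310e-02, -3.91226326e-02,
        -1.95338311e+01],
       [ 3.79462838e-02, -5.63870004e-02, -9
[... 510 characters left out ...]
2476501e-02, -6.94685722e-01, -7.19129864e-01,
         6.76126371e+02],
       [ 0.00000000e+00,  0.00000000e+00,  0.00000000e+00,
         1.00000000e+00]])}
{'K': array([[313.2399762 ,   0.        , 277.12077556],
       [  0.        , 313.2399762 , 204.43344604],
       [  0.        ,   0.        ,   1.        ]]), 'k1': -0.013133532132952371, 'mount': array([[-1.90481464e-04, -9.66060723e-01, -2.58315009e-01,
         6.58332711e+01],
       [ 9.99999808e-01, -3.18528460e-05, -6.18274736e-04,
        -7.42135203e-01],
       [ 5.89062870e-04, -2.58315077e-01,  9.66060544e-01,
        -1.24368320e+02],
       [ 0.00000000e+00,  0.00000000e+00,  0.00000000e+00,
         1.00000000e+00]])}
```

View pics/top0.png

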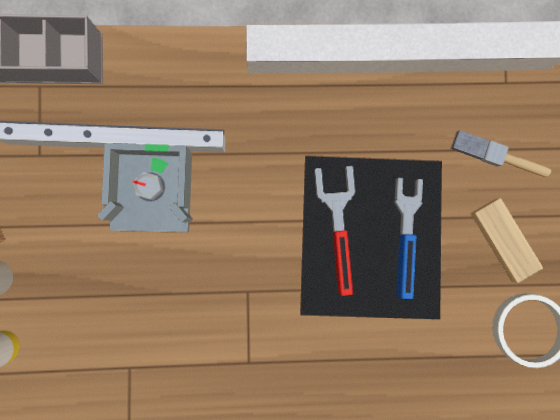

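View pics/scene0.png

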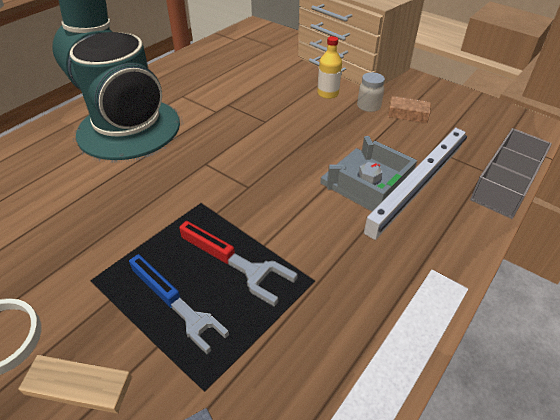

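```bash
cat >> h.py <<'E'
def ray(name,uv,o=None):
    p=arm.camera_params(name); K=p['K'];k1=p['k1']
    if 'T' in p: T=p['T']
    else:
        from scipy.spatial.transform import Rotation as R
        W=np.eye(4);W[:3,:3]=R.from_euler('xyz',o['orientation'],degrees=True).as_matrix();W[:3,3]=o['ee_pos'];T=W@p['mount']
    uv=np.atleast_2d(np.array(uv,float)); d=np.c_[(uv[:,0]-K[0,2])/K[0,0],(uv[:,1]-K[1,2])/K[1,1]]; s=d.copy()
    for _ in range(20): s=d/(1+k1*(s**2).sum(1,keepdims=True))
    D=np.c_[s,np.ones(len(s))]@T[:3,:3].T
    return T[:3,3],D
def onz(name,uv,z,o=None):
    c,D=ray(name,uv,o); return c+D*((z-c[2])/D[:,2])[:,None]
def masks(im):
    h=cv2.cvtColor(im,cv2.COLOR_RGB2HSV)
    red=((h[...,0]<8)|(h[...,0]>172))&(h[...,1]>150)&(h[...,2]>90)
    blk=(h[...,2]<50)
    grn=(abs(h[...,0].astype(int)-65)<15)&(h[...,1]>120)
    return red.astype('u1'),blk.astype('u1'),grn.astype('u1')
def blobs(m,a=10):
    n,l,s,c=cv2.connectedComponentsWithStats(m); return [(i,s[i],c[i],np.argwhere(l==i)[:,::-1]) for i in range(1,n) if s[i][4]>=a]
E
python3 - <<'E'
from h import *
im=cv2.imread('pics/top0.png')[:,:,::-1].copy()
r,b,g=masks(im)
for i,s,c,p in blobs(r):
    W=onz('top',p,38 if s[4]>200 else 44)[:,:2].astype('f4'); print('red',s,W.mean(0),cv2.minAreaRect(W))
k=cv2.morphologyEx(b,cv2.MORPH_CLOSE,np.ones((3,3),'u1'))
i,s,c,p=max(blobs(k),key=lambda q:q[1][4]); W=onz('top',p,4)[:,:2].astype('f4');print('mat',s,cv2.minAreaRect(W))
for i,s,c,p in blobs(g):
    for z in(20,): print('grn',s,onz('top',[c],z))
cv2.imwrite('pics/topz.png',cv2.resize(im[120:250,80:240],None,fx=4.5,fy=4.5,interpolation=cv2.INTER_CUBIC)[:,:,::-1])
cv2.imwrite('pics/topz2.png',cv2.resize(im[150:320,290:450],None,fx=3.5,fy=3.5,interpolation=cv2.INTER_CUBIC)[:,:,::-1])
E
```

```text
red [133 181  12   5  25] [623.3572  216.40569] ((623.5695190429688, 216.0374298095703), (21.10449981689453, 4.113326549530029), 74.76879119873047)
red [333 230  20  66 721] [ 463.36508 -166.2538 ] ((463.5396728515625, -166.94407653808594), (123.8735580444336, 28.596874237060547), 3.3428399562835693)
mat [  301   157   141   162 16974] ((511.9085693359375, -233.43531799316406), (277.28973388671875, 316.331298828125), 86.5817642211914)
grn [145 145  23   7 139] [[695.15511791 189.5995051   20.        ]]
grn [151 158  17  15 169] [[661.10784707 186.49438483  20.        ]]
```

View pics/topz.png

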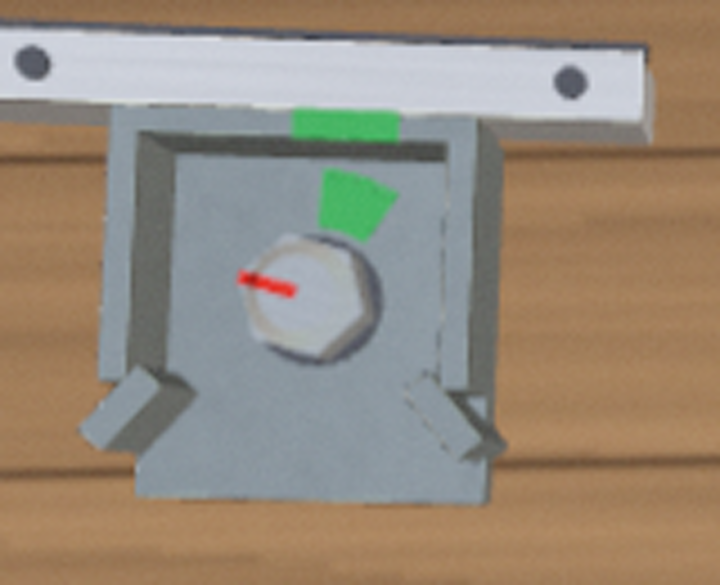

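View pics/topz2.png

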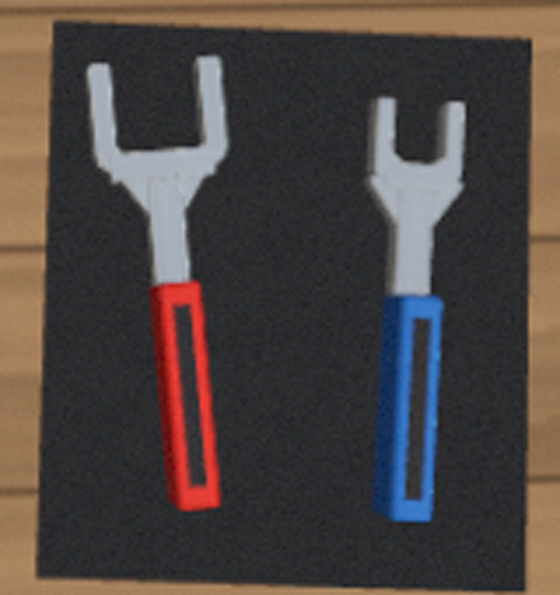

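```bash
python3 - <<'E'
from h import *
b=onz('scene',[[328,95],[370,106]],0); print('bottle,jar base',b)
c,D=ray('scene',[[333,40],[373,75]])
for i in range(2):
    # height at horizontal range of base
    r=np.linalg.norm(b[i,:2]-c[:2])/np.linalg.norm(D[i,:2]); print(c+D[i]*r)
im=cv2.imread('pics/top0.png')[:,:,::-1].copy()
print(onz('top',[[148.2,184.4]],50))
r,_,_=masks(im); r[:, :300]=0
for th in(140,170,190,200):
    m=(r&(im[...,0]>th)).astype('u1'); p=np.argwhere(m)[:,::-1]; W=onz('top',p,38)[:,:2].astype('f4'); print(th,len(p),W.mean(0),cv2.minAreaRect(W))
# carriage guesses, zoom corners of walls top outer (z=65)
z=np.array([[110,110],[100,378],[478,115],[470,390]])/4.5+[80,120]
print(onz('top',z-0.4,65)); print(onz('top',np.array([[135,497],[488,502]])/4.5+[80,120],20))
E
```

```text
bottle,jar base [[328.51855074 473.40164988   0.        ]
 [456.44915123 499.44544024   0.        ]]
[329.00371152 473.69121337 168.47484793]
[451.30258814 497.07824444  96.76025561]
[[619.01981681 196.92977028  50.        ]]
140 521 [ 463.07907 -168.41296] ((463.8007507324219, -168.6813201904297), (123.55140686035156, 22.999252319335938), 3.3547537326812744)
170 444 [ 463.33325 -168.69263] ((463.63446044921875, -168.8986053466797), (122.5457992553711, 21.554073333740234), 3.3880937099456787)
190 369 [ 463.43378 -169.48608] ((463.79986572265625, -169.28062438964844), (121.3265151977539, 20.356468200683594), 3.345951795578003)
200 339 [ 463.26926 -169.9275 ] ((463.8154296875, -169.44410705566406), (120.69930267333984, 19.728055953979492), 3.3519697189331055)
[[692.39100901 271.32443699  65.        ]
 [583.20374447 275.33641292  65.        ]
 [688.94950281 123.79527926  65.        ]
 [575.58980899 128.21277634  65.        ]]
[[535.25593699 277.69107476  20.        ]
 [529.7713459  129.08195814  20.        ]]
```

```bash
cat >> h.py <<'E'
from scipy.spatial.transform import Rotation as R
def rel(targets,o=None):
    "targets: (x,y,z,yaw) with tool down -> rows shift m, rotvec deg"
    o=o or arm.get_obs(); R0=R.from_euler('xyz',o['orientation'],degrees=True)
    for t in targets:
        s=R0.inv().apply(np.array(t[:3])-o['ee_pos'])/1000
        v=(R0.inv()*R.from_euler('xyz',[180,0,t[3]],degrees=True)).as_rotvec(degrees=True)
        print(np.round(s,4).tolist(),np.round(v,2).tolist())
E
python3 - <<'E'
from h import *
rel([(400,430,250,172),(600,199,215,178)])
E
```

```text
[-0.2854, -0.1616, -0.0002] [-0.06, -0.01, -5.86]
[-0.5349, -0.3379, 0.035] [-0.06, -0.01, -11.86]
```

Call:
servo_tool(
  steps=[
    [[-0.535,-0.338,0.02],[0,0,-11.86],0],
    [[-0.535,-0.338,0.02],[0,0,-11.86],0],
    [[-0.535,-0.338,0.02],[0,0,-11.86],0],
    [[-0.535,-0.338,0.02],[0,0,-11.86],0],
    [[-0.535,-0.338,0.02],[0,0,-11.86],0],
    [[-0.535,-0.338,0.02],[0,0,-11.86],0],
    [[-0.535,-0.338,0.02],[0,0,-11.86],0],
    [[-0.535,-0.338,0.02],[0,0,-11.86],0],
    [[-0.535,-0.338,0.03],[0,0,-11.86],0],
    [[-0.535,-0.338,0.035],[0,0,-11.86],0],
    [[-0.535,-0.338,0.035],[0,0,-11.86],0],
    [[-0.535,-0.338,0.035],[0,0,-11.86],0],
  ],
)

```text
clock: 1.3
ee_pos: [577.5, 221.6, 218.1]
orientation: [-179.9, -0.0, 178.0]
contact_force: [0.8, -0.1, -0.3]
gripper_width: 85.7
```

Call:
servo_tool(
  steps=[
    [[0,0,0],[0,0,0],0],
    [[0,0,0],[0,0,0],0],
  ],
)

```text
clock: 1.5
ee_pos: [577.9, 220.6, 217.3]
orientation: [-179.9, -0.1, 177.9]
contact_force: [-0.3, -0.2, 0.3]
gripper_width: 85.5
```

```bash
python3 - <<'E'
from h import *
o,im=snap('wrist','w1.png'); print(o['ee_pos'],o['orientation'])
np.save('w1.npy',np.r_[o['ee_pos'],o['orientation']])
r,_,g=masks(im)
for i,s,c,p in blobs(r): 
  print('red',s,c)
for i,s,c,p in blobs(g): print('grn',s,c)
E
```

```text
[577.9054238  220.63263473 217.30114117] [-1.79923260e+02 -9.89294187e-02  1.77878144e+02]
red [261 231  27  10 146] [273.5890411  235.76027397]
grn [234 249  29  24 503] [249.90656064 260.66202783]
grn [218 297  43  11 471] [238.91082803 302.        ]
```

View pics/w1.png

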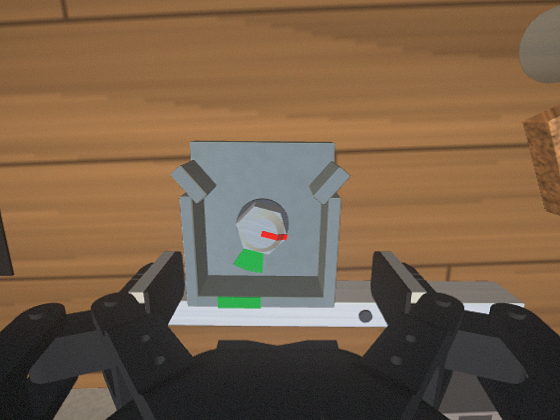

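```bash
python3 - <<'E'
import cv2
im=cv2.imread('pics/w1.png'); cv2.imwrite('pics/w1z.png',cv2.resize(im[190:270,215:315],None,fx=7,fy=7,interpolation=cv2.INTER_CUBIC))
cv2.imwrite('pics/w1y.png',cv2.resize(im[130:320,160:360],None,fx=3,fy=3,interpolation=cv2.INTER_CUBIC))
E
```

```text
(no output)
```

View pics/w1z.png

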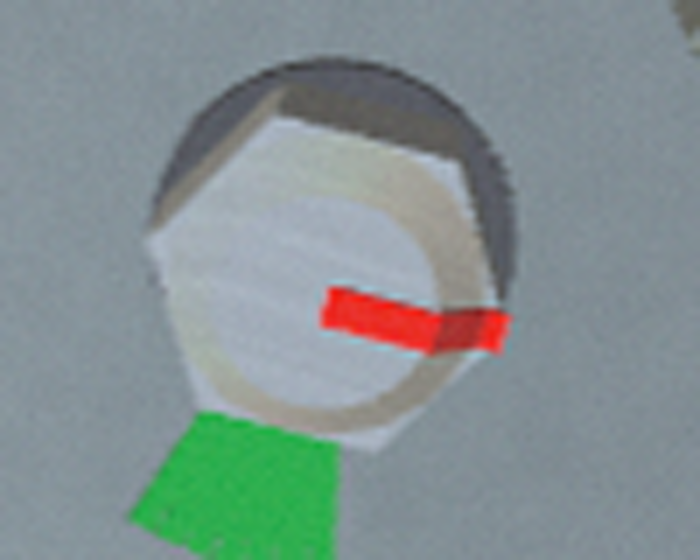

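View pics/w1y.png

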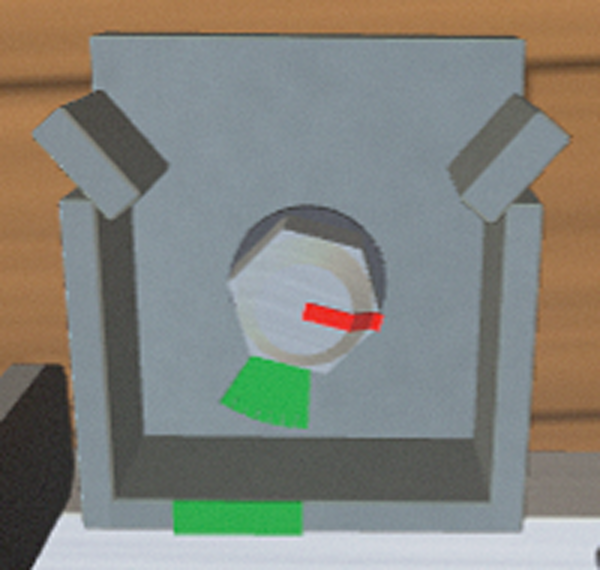

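```bash
python3 - <<'E'
from h import *
a=np.load('w1.npy'); o=dict(ee_pos=a[:3],orientation=a[3:])
cv=lambda p,s,off:(np.array(p,float)+.5)/s-.5+np.array(off)
z=lambda p:cv(p,7,(215,190)); y=lambda p:cv(p,3,(160,130))
H=onz('wrist',z([[278,120],[460,162],[503,312],[375,452],[200,408],[148,240]]),44,o)[:,:2]
print(H, [np.linalg.norm(H[i]-H[i+3]) for i in range(3)]); print('hex c',H.mean(0), [(H[i]+H[i+3])/2 for i in range(3)])
for i in range(3): d=H[i]-H[i+3]; print('diag ang',np.degrees(np.arctan2(d[1],d[0])))
print('circ',onz('wrist',z([[322,301]]),51,o))
S=onz('wrist',z([[327,307],[434,334]]),51,o); d=(S[1]-S[0]);print('stripe',S,np.degrees(np.arctan2(d[1],d[0])))
S=onz('wrist',z([[327,307]]),51,o)[0];
Wl=onz('wrist',y([[62,200],[85,527],[541,203],[523,530],[97,215],[114,498],[507,210],[490,498]]),65,o)[:,:2]; print('walls65',Wl)
for i in(0,2,4,6): d=Wl[i+1]-Wl[i]; print(np.degrees(np.arctan2(d[1],d[0])))
d=Wl[5]-Wl[7];print('rear',np.degrees(np.arctan2(-d[0],d[1])))
P=onz('wrist',y([[145,437],[474,438],[92,37],[523,40]]),20,o)[:,:2];print('plate',P)
for i in(0,2):
  d=P[i]-P[i+1];print(np.degrees(np.arctan2(d[1],d[0]))-0)
G=onz('wrist',z([[340,450],[200,410],[130,518]]),20,o);print('grn',G)
E
```

```text
[[592.63450851 196.55204038]
 [599.73347131 221.94843308]
 [622.47828485 227.36298631]
 [643.59438453 207.94900901]
 [635.73551955 182.72841132]
 [609.70795107 176.98158475]] [np.float64(52.21876921067986), np.float64(53.23868503712243), np.float64(51.974676990565605)]
hex c [617.31401997 202.25374414] [array([618.11444652, 202.25052469]), array([617.73449543, 202.3384222 ]), array([616.09311796, 202.17228553])]
diag ang -167.39348227089909
diag ang 132.5504004462233
diag ang 75.77661768003873
circ [[617.31369467 201.86996451  51.        ]]
stripe [[618.23324301 202.52756952  51.        ]
 [622.82392374 217.41999322  51.        ]] 72.86776557614178
walls65 [[574.71374283 131.67823984]
 [686.9069681  126.15853954]
 [580.99776901 276.73594963]
 [693.2606145  272.41219972]
 [579.78389371 141.80868162]
 [676.37170813 137.0075434 ]
 [582.80662862 266.44733062]
 [680.81925487 261.37298849]]
-2.816575952521515
-2.2056294411457738
-2.8456874208354654
-2.9636900194159925
rear 177.95186591324952
plate [[677.66489005 137.51225309]
 [682.55626473 261.61443201]
 [528.98965652 133.56951067]
 [535.40989866 278.70320362]]
-92.25709282476303
-92.53292742007704
grn [[653.64291034 201.24001232  20.        ]
 [646.03307805 179.49509699  20.        ]
 [664.17606348 167.07887535  20.        ]]
```

```bash
python3 - <<'E'
from h import *
rel([(464,-169,170,183.4)])
E
```

```text
[0.0993, -0.3943, 0.0482] [-0.06, -0.07, -5.44]
```

Call:
servo_tool(
  steps=[
    [[0.099,-0.394,0.048],[0,0,-5.44],0.1],
    [[0.099,-0.394,0.048],[0,0,-5.44],0.2],
    [[0.099,-0.394,0.048],[0,0,-5.44],0.2],
    [[0.099,-0.394,0.048],[0,0,-5.44],0.2],
    [[0.099,-0.394,0.048],[0,0,-5.44],0.2],
    [[0.099,-0.394,0.048],[0,0,-5.44],0.2],
    [[0.099,-0.394,0.048],[0,0,-5.44],0.2],
    [[0.099,-0.394,0.048],[0,0,-5.44],0.2],
    [[0.099,-0.394,0.048],[0,0,-5.44],0.2],
    [[0.099,-0.394,0.048],[0,0,-5.44],0.2],
    [[0.099,-0.394,0.048],[0,0,-5.44],0.2],
  ],
)

```text
clock: 2.65
ee_pos: [464.7, -167.4, 170.6]
orientation: [-180.0, -0.0, -176.5]
contact_force: [0.8, 0.5, 0.8]
gripper_width: 68.1
```

```bash
python3 - <<'E'
from h import *
o,im=snap('wrist','w2.png'); print(o['ee_pos'],o['orientation'],o['gripper_width'],o['contact_force'])
np.save('w2.npy',np.r_[o['ee_pos'],o['orientation']])
r,_,g=masks(im)
for i,s,c,p in blobs(r,100):
  for th in (140,180,200):
    q=p[im[p[:,1],p[:,0],0]>th]; W=onz('wrist',q,38,o)[:,:2].astype('f4'); print(s,th,cv2.minAreaRect(W))
E
```

```text
[ 464.72326681 -167.38828065  170.56376372] [-1.79957381e+02 -4.13738916e-02 -1.76545156e+02] 68.1368336335447 [0.78127072 0.47713391 0.81926024]
[ 261  123   30  142 2800] 140 ((461.47003173828125, -169.45021057128906), (122.15348052978516, 24.152530670166016), 3.3996288776397705)
[ 261  123   30  142 2800] 180 ((461.473388671875, -169.51048278808594), (122.14569854736328, 23.901348114013672), 3.4220430850982666)
[ 261  123   30  142 2800] 200 ((461.4764404296875, -169.56143188476562), (122.14569854736328, 23.799253463745117), 3.4220430850982666)
```

View pics/w2.png

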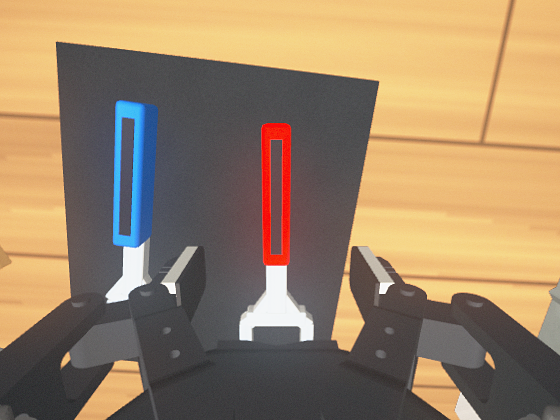

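```bash
python3 - <<'E'
from h import *
rel([(462,-169.5,60,183.42),(462,-169.5,26,183.42)])
E
```

```text
[0.0029, -0.0021, 0.1106] [-0.05, -0.05, 0.08]
[0.0029, -0.002, 0.1446] [-0.05, -0.05, 0.08]
```

Call:
servo_tool(
  steps=[
    [[0.003,-0.002,0.05],[0,0,0],0.25],
    [[0.003,-0.002,0.1],[0,0,0],0.25],
    [[0.003,-0.002,0.125],[0,0,0],0.25],
    [[0.003,-0.002,0.144],[0,0,0],0.25],
    [[0.003,-0.002,0.144],[0,0,0],0.25],
    [[0.003,-0.002,0.144],[0,0,0],0.4],
    [[0.003,-0.002,0.144],[0,0,0],0.6],
    [[0.003,-0.002,0.144],[0,0,0],1],
    [[0.003,-0.002,0.144],[0,0,0],1],
    [[0.003,-0.002,0.144],[0,0,0],1],
    [[0.003,-0.002,0.144],[0,0,0],1],
  ],
)

```text
clock: 3.8
ee_pos: [462.7, -169.6, 28.1]
orientation: [-179.9, 0.1, -176.5]
contact_force: [-0.3, 2.5, 6.5]
gripper_width: 23.1
```

Call:
servo_tool(
  steps=[
    [[0,0,-0.02],[0,0,0],1],
    [[0,0,-0.06],[0,0,0],1],
    [[0,0,-0.1],[0,0,0],1],
    [[0,0,-0.11],[0,0,0],1],
    [[0,0,-0.11],[0,0,0],1],
  ],
)

```text
clock: 4.3
ee_pos: [463.0, -169.6, 139.6]
orientation: [-179.8, 0.2, -176.5]
contact_force: [0.3, 0.4, -4.4]
gripper_width: 22.8
```

```bash
cat >> h.py <<'E'
def held(f,th=140,dz=10):
    o,im=snap('wrist',f); print(o['clock'],o['ee_pos'].round(1),o['orientation'].round(2),o['gripper_width'],o['contact_force'].round(1))
    r,_,g=masks(im); i,s,c,p=max(blobs(r,100),key=lambda q:q[1][4])
    R0=R.from_euler('xyz',o['orientation'],degrees=True)
    W=onz('wrist',p,o['ee_pos'][2]+dz,o); t=R0.inv().apply(W-o['ee_pos'])[:,:2].astype('f4'); print('handle in tool',cv2.minAreaRect(t)); return o,im
E
python3 - <<'E'
from h import *
held('w3.png'); snap('top','top3.png')
E
```

```text
4.3 [ 463.  -169.6  139.6] [-179.85    0.23 -176.5 ] 22.78052668688596 [ 0.3  0.4 -4.4]
handle in tool ((18.29743766784668, -0.7866640090942383), (89.17386627197266, 23.917390823364258), 0.04676855728030205)
```

View pics/w3.png

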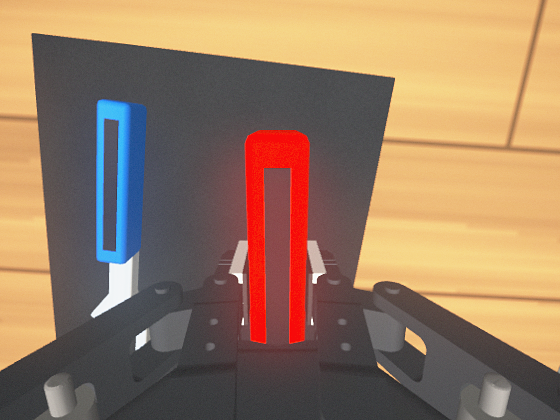

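View pics/top3.png

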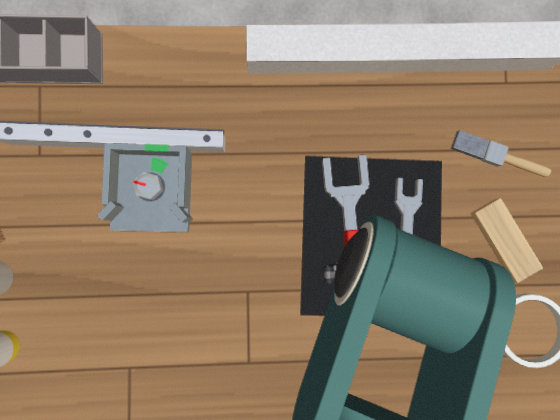

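```bash
cat >> h.py <<'E'
AX=np.array([617.5,202.8]); L=139.3
def sp(psi,z): a=np.radians(psi); return (AX[0]-L*np.cos(a),AX[1]-L*np.sin(a),z,180+psi)
E
python3 - <<'E'
from h import *
rel([sp(13.1,110)])
E
```

```text
[-0.0406, 0.3386, 0.0263] [-0.04, -0.0, -9.6]
```

Call:
servo_tool(
  steps=[
    [[-0.041,0.339,0.0],[0,0,-9.6],1],
    [[-0.041,0.339,0.0],[0,0,-9.6],1],
    [[-0.041,0.339,0.0],[0,0,-9.6],1],
    [[-0.041,0.339,0.0],[0,0,-9.6],1],
    [[-0.041,0.339,0.01],[0,0,-9.6],1],
    [[-0.041,0.339,0.026],[0,0,-9.6],1],
    [[-0.041,0.339,0.026],[0,0,-9.6],1],
    [[-0.041,0.339,0.026],[0,0,-9.6],1],
    [[-0.041,0.339,0.026],[0,0,-9.6],1],
    [[-0.041,0.339,0.026],[0,0,-9.6],1],
  ],
)

```text
clock: 5.4
ee_pos: [481.8, 170.9, 109.2]
orientation: [-179.9, -0.1, -166.9]
contact_force: [-0.7, 0.2, -4.6]
gripper_width: 22.8
```

```bash
python3 - <<'E'
from h import *
o,im=snap('top','top4.png'); print(o['ee_pos'],o['orientation'])
snap('scene','sc4.png')
cv2.imwrite('pics/top4z.png',cv2.resize(im[120:250,80:240],None,fx=4.5,fy=4.5,interpolation=cv2.INTER_CUBIC)[:,:,::-1])
rel([sp(13.1,110)])
E
```

```text
[481.79362136 170.9492326  109.20249326] [-1.79946666e+02 -1.10743623e-01 -1.66924100e+02]
[0.0003, 0.0007, 0.0] [-0.04, -0.03, -0.08]
```

View pics/top4z.png

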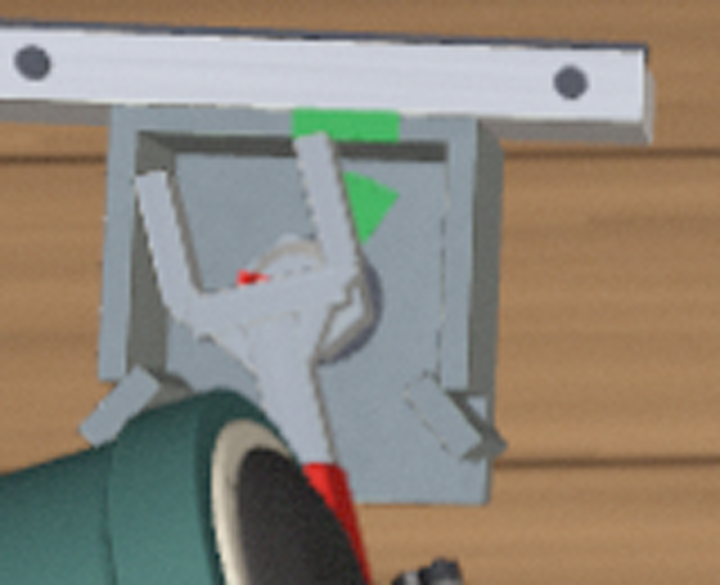

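View pics/sc4.png

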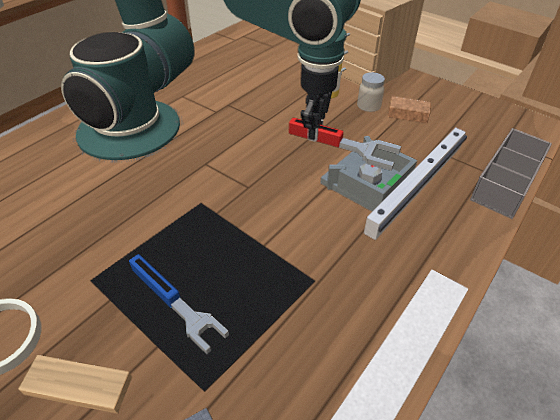

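```bash
python3 - <<'E'
from h import *
z=lambda p:(np.array(p,float)+.5)/4.5-.5+np.array([80,120])
W=onz('top',z([[165,172],[205,297],[295,142],[330,268],[135,177],[326,134]]),101)[:,:2]
psi=np.radians(13.08); u=np.array([np.cos(psi),np.sin(psi)]);n=np.array([-u[1],u[0]])
for tag,A in(('axis',AX),('tcp',np.array([481.8,170.95]))):
  print(tag,[( round((w-A)@u,1),round((w-A)@n,1)) for w in W])
H=onz('top',[[148.2,184.4]],50);print(H)
G=cv2.imread('pics/top0.png')
# top-cam wall check
print(onz('top',z([[137,135],[127,378],[447,150]]),65))
E
```

```text
axis [(np.float64(48.6), np.float64(23.5)), (np.float64(-2.4), np.float64(20.0)), (np.float64(48.3), np.float64(-27.1)), (np.float64(-2.8), np.float64(-28.6)), (np.float64(49.3), np.float64(34.9)), (np.float64(48.6), np.float64(-39.4))]
tcp [(np.float64(188.0), np.float64(23.8)), (np.float64(137.0), np.float64(20.3)), (np.float64(187.7), np.float64(-26.8)), (np.float64(136.5), np.float64(-28.3)), (np.float64(188.7), np.float64(35.2)), (np.float64(188.0), np.float64(-39.1))]
[[619.01981681 196.92977028  50.        ]]
[[682.02217782 260.66357088  65.        ]
 [582.99057557 264.72734733  65.        ]
 [674.5540031  136.51918589  65.        ]]
```

```bash
python3 - <<'E'
from h import *
im=cv2.imread('pics/top0.png')
cv2.imwrite('pics/jz.png',cv2.resize(im[160:240,300:370],None,fx=7,fy=7,interpolation=cv2.INTER_CUBIC))
E
```

```text
(no output)
```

View pics/jz.png

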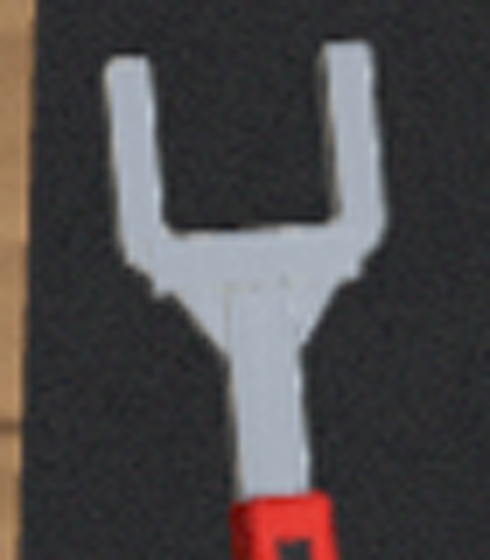

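```bash
python3 - <<'E'
from h import *
z=lambda p:(np.array(p,float)+.5)/7-.5+np.array([300,160])
W=onz('top',z([[152,62],[165,228],[322,50],[333,222],[250,228],[105,65],[372,42]]),20)[:,:2]
F=onz('top',z([[280,492]]),38)[:,:2]
psi=np.radians(3.4); u=np.array([np.cos(psi),np.sin(psi)]);n=np.array([-u[1],u[0]])
A=np.array([463,-169.3])
print([( round((w-A)@u,1),round((w-A)@n,1)) for w in np.r_[W,F]])
E
```

```text
[(np.float64(188.1), np.float64(24.6)), (np.float64(140.7), np.float64(25.1)), (np.float64(187.9), np.float64(-24.0)), (np.float64(138.7), np.float64(-22.7)), (np.float64(138.8), np.float64(1.0)), (np.float64(188.3), np.float64(38.1)), (np.float64(189.1), np.float64(-38.5)), (np.float64(63.7), np.float64(2.5))]
```

```bash
sed -i 's/L=139.3/L=167.0/' h.py; python3 - <<'E'
from h import *
rel([sp(13.1,84)])
E
```

```text
[0.0279, 0.0006, 0.026] [-0.04, -0.03, -0.08]
```

Call:
servo_tool(
  steps=[
    [[0.028,0.0006,0.0],[0,0,0],1],
    [[0.028,0.0006,0.02],[0,0,0],1],
    [[0.028,0.0006,0.025],[0,0,0],1],
    [[0.028,0.0006,0.025],[0,0,0],1],
  ],
)

```text
clock: 5.9
ee_pos: [454.7, 164.2, 84.6]
orientation: [-179.9, -0.1, -167.0]
contact_force: [-0.3, -0.2, -4.2]
gripper_width: 22.9
```

```bash
python3 - <<'E'
from h import *
o,im=snap('top','top5.png'); print(o['ee_pos'],o['orientation'],o['contact_force'],o['wrist_torque'])
o,im2=snap('scene','sc5.png')
cv2.imwrite('pics/top5z.png',cv2.resize(im[140:240,100:200],None,fx=6,fy=6,interpolation=cv2.INTER_CUBIC)[:,:,::-1])
cv2.imwrite('pics/sc5z.png',cv2.resize(im2[110:220,280:440],None,fx=5,fy=5,interpolation=cv2.INTER_CUBIC)[:,:,::-1])
E
```

```text
[454.71175883 164.22134787  84.58906202] [-1.79948604e+02 -8.66931536e-02 -1.67045422e+02] [-0.34841355 -0.18028493 -4.19941811] [-0.07802918  0.18449376  0.01872594]
```

View pics/top5z.png

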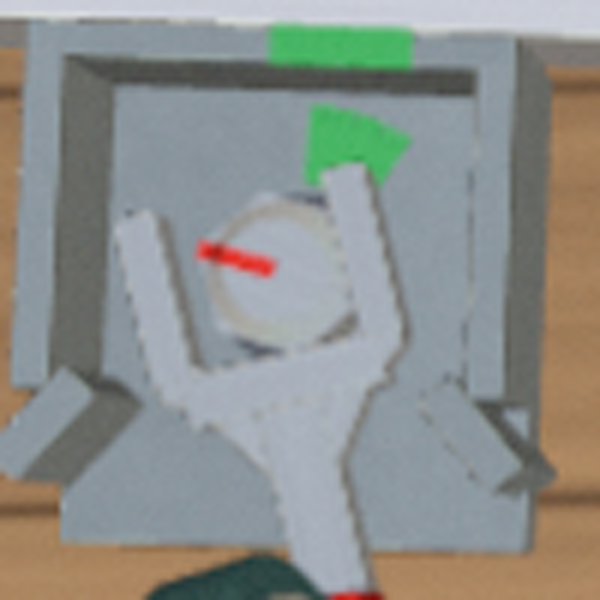

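View pics/sc5z.png

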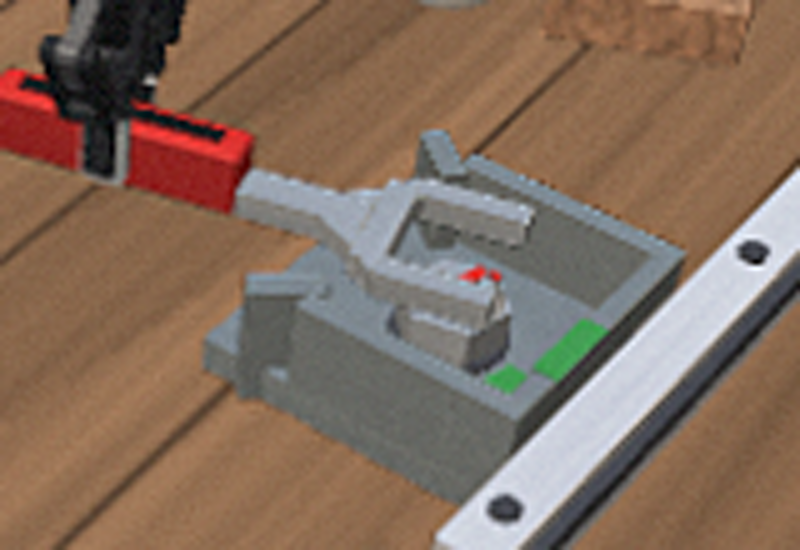

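```bash
python3 - <<'E'
from h import *
z=lambda p:(np.array(p,float)+.5)/6-.5+np.array([100,140])
W=onz('top',z([[158,212],[200,368],[325,178],[356,325],[330,165+5]]),76.5)[:,:2]
print(W)
print('mid tip',(W[0]+W[2])/2,'mid root',(W[1]+W[3])/2, np.linalg.norm(W[0]-W[2]))
d=(W[0]+W[2])/2-(W[1]+W[3])/2; print(np.degrees(np.arctan2(d[1],d[0])))
psi=np.radians(13); u=np.array([np.cos(psi),np.sin(psi)]);n=np.array([-u[1],u[0]])
nut=onz('top',z([[281,275]]),51)[0,:2]; st=onz('top',z([[273,268]]),51); print('nut',nut,'stripe start',st)
wl=onz('top',z([[65,55],[53,300],[476,70],[470,385]]),65);print('walls',wl)
for q in W[:4]: print((q-nut)@u,(q-nut)@n)
E
```

```text
[[633.21820725 228.65777353]
 [586.01850275 216.4931741 ]
 [642.85483606 179.39542249]
 [598.17742423 170.51489625]
 [645.26561448 177.89682984]]
mid tip [638.03652166 204.02659801] mid root [592.09796349 193.50403517] 50.19605407849759
12.901455822530409
nut [617.02748751 199.92195701] stripe start [[619.25459872 202.35088813  51.        ]]
walls [[683.60613961 260.0154044   65.        ]
 [608.58973715 263.70211013  65.        ]
 [677.71307817 136.53618433  65.        ]
 [580.43270868 139.28140837  65.        ]]
22.23990486421154 24.357199932646182
-26.48651373341164 23.122001688121465
20.547929701874178 -25.81033005539975
-24.98208669813502 -24.413018089833372
```

Call:
servo_tool(
  steps=[
    [[0.0025,0.001,0.0],[0,0,0],1],
    [[0.0025,0.001,0.008],[0,0,0],1],
    [[0.0025,0.001,0.014],[0,0,0],1],
    [[0.0025,0.001,0.018],[0,0,0],1],
    [[0.0025,0.001,0.02],[0,0,0],1],
  ],
)

```text
clock: 6.5
ee_pos: [452.4, 165.0, 64.9]
orientation: [-180.0, -0.1, -167.0]
contact_force: [0.8, 0.4, -3.4]
gripper_width: 23.3
```

Call:
servo_tool(
  steps=[
    [[0,0,0.005],[0,0,0],1],
    [[0,0,0.01],[0,0,0],1],
    [[0,0,0.015],[0,0,0],1],
    [[0,0,0.017],[0,0,0],1],
    [[0,0,0.017],[0,0,0],1],
  ],
)

```text
clock: 7.0
ee_pos: [452.2, 164.9, 47.5]
orientation: [-179.9, -0.1, -167.0]
contact_force: [0.1, -0.2, -4.7]
gripper_width: 22.7
```

```bash
python3 - <<'E'
from h import *
o,im=snap('top','top6.png'); print(o['ee_pos'],o['orientation'],o['contact_force'],o['wrist_torque'])
o,im2=snap('scene','sc6.png')
a=cv2.resize(im[140:240,100:200],(400,400),interpolation=cv2.INTER_CUBIC);b=cv2.resize(im2[120:220,330:430],(400,400),interpolation=cv2.INTER_CUBIC)
cv2.imwrite('pics/c6.png',np.hstack([a,b])[:,:,::-1])
E
```

```text
[452.23946084 164.93577554  47.51102619] [-1.79948030e+02 -9.06477467e-02 -1.67017042e+02] [ 0.11450138 -0.17217296 -4.67074271] [-0.01978791  0.23087581 -0.02025453]
```

View pics/c6.png

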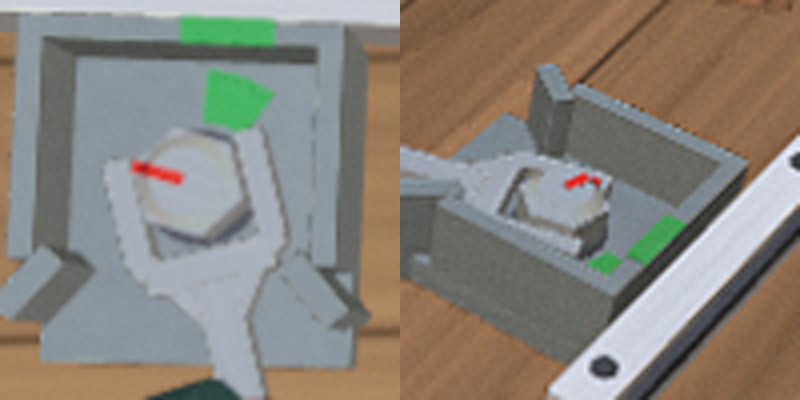

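```bash
cat >> h.py <<'E'
def sp(psi,z,L=165.5,off=1.0):
    a=np.radians(psi); return (AX[0]-L*np.cos(a)-off*np.sin(a),AX[1]-L*np.sin(a)+off*np.cos(a),z,180+psi)
E
python3 - <<'E'
from h import *
rel([sp(p,47.5) for p in (13,8,3,-2,-7,-12,-17,-22,-27,-32,-37)])
E
```

```text
[-0.0038, 0.0007, 0.0005] [-0.05, -0.05, -0.02]
[-0.0045, 0.0151, 0.0005] [-0.05, -0.05, 4.98]
[-0.0065, 0.0294, 0.0005] [-0.05, -0.05, 9.98]
[-0.0097, 0.0435, 0.0005] [-0.06, -0.04, 14.98]
[-0.0141, 0.0572, 0.0004] [-0.06, -0.04, 19.98]
[-0.0197, 0.0706, 0.0004] [-0.06, -0.04, 24.98]
[-0.0265, 0.0833, 0.0004] [-0.06, -0.04, 29.98]
[-0.0343, 0.0955, 0.0004] [-0.06, -0.03, 34.98]
[-0.0431, 0.1069, 0.0004] [-0.06, -0.03, 39.98]
[-0.053, 0.1174, 0.0004] [-0.07, -0.03, 44.98]
[-0.0637, 0.1271, 0.0003] [-0.07, -0.03, 49.98]
```

Call:
servo_tool(
  steps=[
    [[-0.0038,0.0007,0],[0,0,0],1],
    [[-0.0045,0.0151,0],[0,0,5],1],
    [[-0.0065,0.0294,0],[0,0,10],1],
    [[-0.0097,0.0435,0],[0,0,15],1],
    [[-0.0141,0.0572,0],[0,0,20],1],
    [[-0.0197,0.0706,0],[0,0,25],1],
    [[-0.0197,0.0706,0],[0,0,25],1],
  ],
)

```text
clock: 7.8
ee_pos: [456.3, 239.0, 48.1]
orientation: [-179.9, 0.0, 167.9]
contact_force: [0.7, -6.6, -3.4]
gripper_width: 23.2
```

```bash
python3 - <<'E'
from h import *
o,im=snap('top','top7.png'); print(o['ee_pos'],o['orientation'],o['contact_force'],o['wrist_torque'])
a=cv2.resize(im[140:240,100:200],(500,500),interpolation=cv2.INTER_CUBIC)
cv2.imwrite('pics/c7.png',a[:,:,::-1])
rel([sp(p,47.5) for p in (-17,-22,-27,-32,-37)])
E
```

```text
[456.31313358 238.96461304  48.05845747] [-1.79907836e+02  2.26968082e-03  1.67872920e+02] [ 0.65996413 -6.63943329 -3.40943389] [-1.03915794 -0.02133233 -0.96159861]
[-0.0005, 0.0142, 0.0004] [-0.11, -0.01, 5.05]
[-0.0025, 0.0285, 0.0004] [-0.11, -0.0, 10.05]
[-0.0057, 0.0426, 0.0004] [-0.11, 0.0, 15.05]
[-0.0101, 0.0563, 0.0004] [-0.11, 0.0, 20.05]
[-0.0157, 0.0696, 0.0003] [-0.11, 0.01, 25.05]
```

View pics/c7.png

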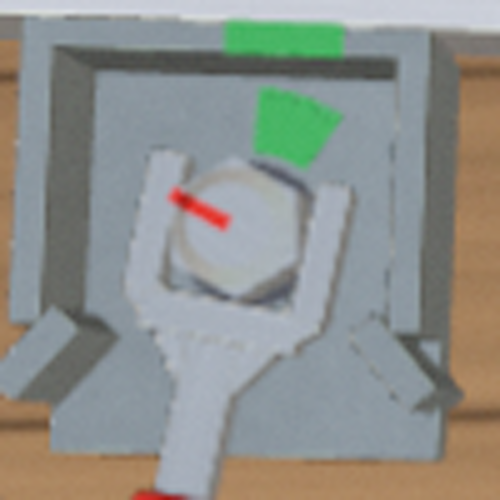

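Nut turns with the spanner. Continue the stroke.

Call:
servo_tool(
  steps=[
    [[-0.0005,0.0142,0],[0,0,5],1],
    [[-0.0025,0.0285,0],[0,0,10],1],
    [[-0.0057,0.0426,0],[0,0,15],1],
    [[-0.0101,0.0563,0],[0,0,20],1],
    [[-0.0157,0.0696,0],[0,0,25],1],
    [[-0.0157,0.0696,0],[0,0,25],1],
    [[-0.0157,0.0696,0],[0,0,25],1],
  ],
)

```text
clock: 8.55
ee_pos: [485.6, 302.7, 47.6]
orientation: [-179.9, 0.0, 143.2]
contact_force: [-2.9, -2.0, -1.3]
gripper_width: 23.2
```

```bash
python3 - <<'E'
from h import *
o,im=snap('top','top8.png'); print(o['ee_pos'],o['orientation'],o['contact_force'],o['wrist_torque'])
a=cv2.resize(im[140:240,100:200],(600,600),interpolation=cv2.INTER_CUBIC)
cv2.imwrite('pics/c8.png',a[:,:,::-1])
rel([sp(-30,47.5),sp(-30,85)])
E
```

```text
[485.62760476 302.6875683   47.62602369] [-1.79854499e+02  1.19375613e-02  1.43245228e+02] [-2.89323005 -1.9941122  -1.34140281] [-0.35353814  0.25178112 -0.46819156]
[-0.001, -0.0196, 0.0003] [-0.12, 0.01, -6.78]
[-0.001, -0.0196, -0.0372] [-0.12, 0.01, -6.78]
```

View pics/c8.png

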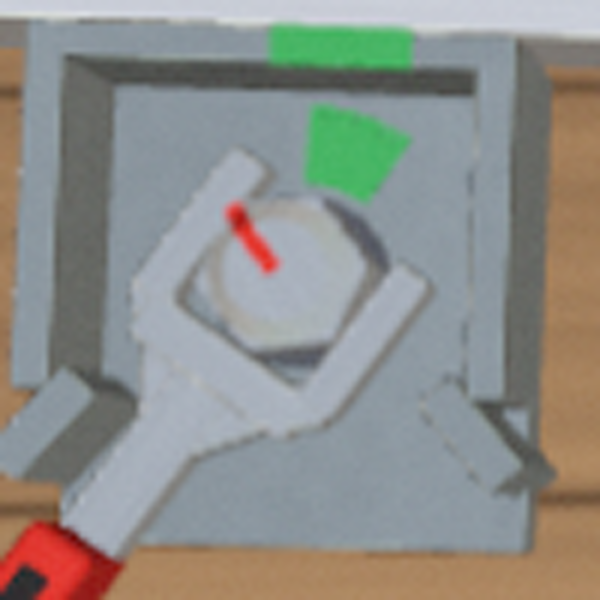

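```bash
python3 - <<'E'
from h import *
z=lambda p:(np.array(p,float)+.5)/6-.5+np.array([100,140])
for q in ([[272,268],[248,228]],[[272,268],[240,215]]):
  S=onz('top',z(q),51); d=S[1]-S[0]; a=np.degrees(np.arctan2(d[1],d[0])); print(a,'nut',1.66-np.radians(a+2.4))
rel([sp(-30,47.5),sp(-30,88)])
E
```

```text
29.87962059039692 nut 1.0966143394030177
30.032085248910263 nut 1.093953329119031
[-0.001, -0.0196, 0.0003] [-0.12, 0.01, -6.78]
[-0.001, -0.0196, -0.0402] [-0.12, 0.01, -6.78]
```

Call:
servo_tool(
  steps=[
    [[-0.001,-0.0196,0],[0,0,-6.8],1],
    [[-0.001,-0.0196,0],[0,0,-6.8],1],
    [[-0.001,-0.0196,-0.015],[0,0,-6.8],1],
    [[-0.001,-0.0196,-0.04],[0,0,-6.8],1],
    [[-0.001,-0.0196,-0.041],[0,0,-6.8],1],
    [[-0.001,-0.0196,-0.041],[0,0,-6.8],1],
  ],
)

```text
clock: 9.2
ee_pos: [475.2, 286.8, 89.8]
orientation: [-180.0, 0.1, 150.0]
contact_force: [-0.2, 0.2, -5.2]
gripper_width: 23.2
```

```bash
python3 - <<'E'
from h import *
o=arm.get_obs();print(o['ee_pos'],o['contact_force'])
rel([sp(p,88,L=166.5) for p in (-22,-14,-6,2,10,18,25,29.9)])
E
```

```text
[475.15478678 286.7813673   89.7688878 ] [-0.20017879  0.17373193 -5.17604485]
[-0.0002, -0.0237, 0.0018] [-0.01, 0.06, -7.97]
[-0.0049, -0.0465, 0.0018] [-0.02, 0.06, -15.97]
[-0.0127, -0.0684, 0.0018] [-0.02, 0.06, -23.97]
[-0.0235, -0.089, 0.0018] [-0.03, 0.06, -31.97]
[-0.037, -0.1078, 0.0018] [-0.03, 0.06, -39.97]
[-0.053, -0.1247, 0.0018] [-0.04, 0.05, -47.97]
[-0.0689, -0.1374, 0.0019] [-0.04, 0.05, -54.97]
[-0.0808, -0.1451, 0.0019] [-0.04, 0.05, -59.87]
```

Call:
servo_tool(
  steps=[
    [[-0.0002,-0.0237,0],[0,0,-8],1],
    [[-0.0049,-0.0465,0],[0,0,-16],1],
    [[-0.0127,-0.0684,0],[0,0,-24],1],
    [[-0.0235,-0.089,0],[0,0,-32],1],
    [[-0.037,-0.1078,0],[0,0,-40],1],
    [[-0.053,-0.1247,0],[0,0,-48],1],
    [[-0.0689,-0.1374,0],[0,0,-55],1],
    [[-0.0808,-0.1451,0],[0,0,-59.9],1],
    [[-0.0808,-0.1451,0],[0,0,-59.9],1],
    [[-0.0808,-0.1451,0],[0,0,-59.9],1],
  ],
)

```text
clock: 10.2
ee_pos: [472.3, 120.7, 89.1]
orientation: [-180.0, -0.0, -150.2]
contact_force: [0.4, 0.9, -4.0]
gripper_width: 23.1
```

```bash
python3 - <<'E'
from h import *
o,im=snap('top','top9.png'); print(o['ee_pos'],o['orientation'],o['contact_force'],o['wrist_torque'])
a=cv2.resize(im[140:240,100:200],(600,600),interpolation=cv2.INTER_CUBIC)
cv2.imwrite('pics/c9.png',a[:,:,::-1])
rel([sp(29.9,88,L=166.5),sp(29.9,48,L=166.5)])
E
```

```text
[472.31971744 120.71767367  89.11367625] [-1.79965453e+02 -4.06609812e-02 -1.50227016e+02] [ 0.40776975  0.8851454  -3.98011691] [-0.11342799  0.15555511  0.03008694]
[-0.0002, -0.0005, 0.0013] [-0.04, -0.03, -0.09]
[-0.0002, -0.0005, 0.0413] [-0.04, -0.03, -0.09]
```

View pics/c9.png

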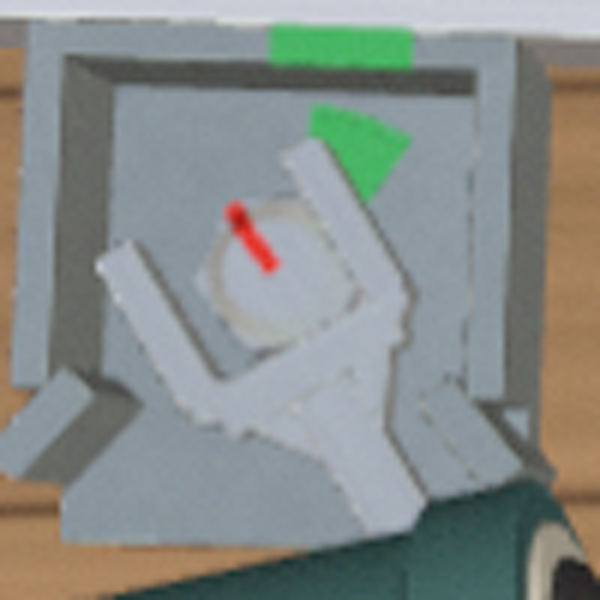

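```bash
python3 - <<'E'
from h import *
z=lambda p:(np.array(p,float)+.5)/6-.5+np.array([100,140])
W=onz('top',z([[136,242],[222,380],[283,160],[362,297]]),81)[:,:2]
nut=np.array([617.3,200.6]); psi=np.radians(29.8); u=np.array([np.cos(psi),np.sin(psi)]);n=np.array([-u[1],u[0]])
for q in W: print((q-nut)@u,(q-nut)@n)
d=W[0]-W[1];e=W[2]-W[3];print([np.degrees(np.arctan2(v[1],v[0])) for v in(d,e)])
E
```

```text
21.84637048261233 25.482838617045854
-26.723347108814494 24.58640808823557
21.33606228984699 -23.86219689590486
-26.1847822266434 -23.108644549021623
[np.float64(30.857363674955344), np.float64(28.89151970612879)]
```

Centred within 1 mm and aligned. Lower.

Call:
servo_tool(
  steps=[
    [[0,-0.0005,0.01],[0,0,0],1],
    [[0,-0.0005,0.018],[0,0,0],1],
    [[0,-0.0005,0.024],[0,0,0],1],
    [[0,-0.0005,0.03],[0,0,0],1],
    [[0,-0.0005,0.036],[0,0,0],1],
    [[0,-0.0005,0.041],[0,0,0],1],
    [[0,-0.0005,0.041],[0,0,0],1],
  ],
)

```text
clock: 10.95
ee_pos: [472.2, 120.4, 47.3]
orientation: [-180.0, -0.1, -150.2]
contact_force: [0.4, -1.7, -4.8]
gripper_width: 22.8
```

```bash
python3 - <<'E'
from h import *
o=arm.get_obs();print(o['ee_pos'],o['orientation'],o['contact_force'],o['wrist_torque'])
rel([sp(p,47.5) for p in (24,18,12,6,0,-6,-12,-18,-24,-30)])
E
```

```text
[472.15255283 120.43385233  47.3460475 ] [-1.79981807e+02 -9.41841747e-02 -1.50198506e+02] [ 0.39202852 -1.6611409  -4.84980336] [-0.30829862  0.22556205 -0.17190342]
[-0.0025, 0.017, -0.0002] [-0.02, -0.09, 5.8]
[-0.0053, 0.0341, -0.0002] [-0.03, -0.09, 11.8]
[-0.0098, 0.0508, -0.0002] [-0.03, -0.09, 17.8]
[-0.016, 0.0669, -0.0002] [-0.04, -0.09, 23.8]
[-0.0239, 0.0824, -0.0002] [-0.04, -0.09, 29.8]
[-0.0334, 0.0969, -0.0002] [-0.05, -0.09, 35.8]
[-0.0444, 0.1103, -0.0003] [-0.05, -0.08, 41.8]
[-0.0566, 0.1225, -0.0003] [-0.06, -0.08, 47.8]
[-0.0701, 0.1334, -0.0003] [-0.06, -0.08, 53.8]
[-0.0847, 0.1428, -0.0003] [-0.07, -0.08, 59.8]
```

Call:
servo_tool(
  steps=[
    [[-0.0025,0.017,0],[0,0,5.8],1],
    [[-0.0053,0.0341,0],[0,0,11.8],1],
    [[-0.0098,0.0508,0],[0,0,17.8],1],
    [[-0.016,0.0669,0],[0,0,23.8],1],
    [[-0.0239,0.0824,0],[0,0,29.8],1],
    [[-0.0334,0.0969,0],[0,0,35.8],1],
    [[-0.0444,0.1103,0],[0,0,41.8],1],
    [[-0.0566,0.1225,0],[0,0,47.8],1],
    [[-0.0701,0.1334,0],[0,0,53.8],1],
    [[-0.077,0.138,0],[0,0,56.8],1],
    [[-0.077,0.138,0],[0,0,56.8],1],
    [[-0.077,0.138,0],[0,0,56.8],1],
  ],
)

```text
clock: 12.15
ee_pos: [470.2, 278.3, 47.1]
orientation: [-179.9, -0.1, 153.1]
contact_force: [-1.0, 0.4, -3.1]
gripper_width: 22.8
```

```bash
python3 - <<'E'
from h import *
o,im=snap('top','top10.png'); print(o['ee_pos'],o['orientation'],o['contact_force'],o['wrist_torque'])
a=cv2.resize(im[140:240,100:200],(600,600),interpolation=cv2.INTER_CUBIC)
cv2.imwrite('pics/c10.png',a[:,:,::-1])
rel([sp(-21,47.5),sp(-21,88)])
E
```

```text
[470.19491947 278.32409241  47.10578401] [-1.79902807e+02 -6.07797278e-02  1.53102367e+02] [-1.01992281  0.42516966 -3.07275312] [ 0.08990161  0.2904047  -0.19791063]
[-0.0008, -0.0167, -0.0003] [-0.08, -0.06, -5.91]
[-0.0007, -0.0167, -0.0408] [-0.08, -0.06, -5.91]
```

View pics/c10.png

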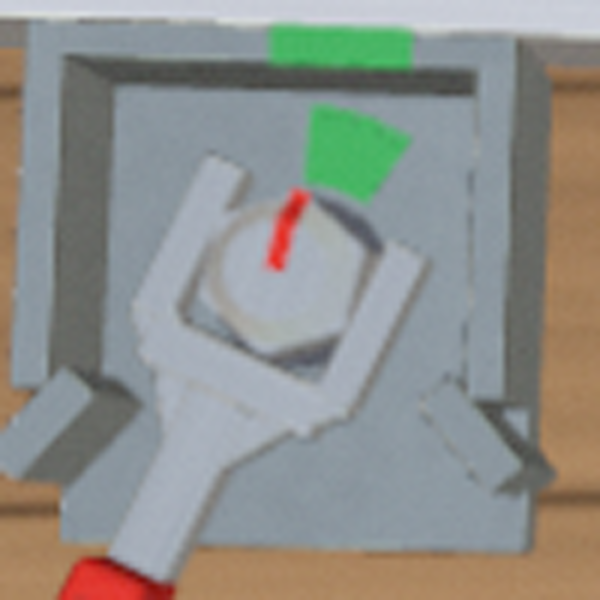

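Call:
servo_tool(
  steps=[
    [[-0.0008,-0.0167,0],[0,0,-5.9],1],
    [[-0.0008,-0.0167,0],[0,0,-5.9],1],
    [[-0.0008,-0.0167,-0.015],[0,0,-5.9],1],
    [[-0.0008,-0.0167,-0.04],[0,0,-5.9],1],
    [[-0.0008,-0.0167,-0.09],[0,0,-5.9],1],
    [[-0.0008,-0.0167,-0.09],[0,0,-5.9],1],
  ],
)

```text
clock: 12.8
ee_pos: [465.9, 264.4, 145.4]
orientation: [179.6, 0.3, 158.9]
contact_force: [1.5, 1.5, -2.9]
gripper_width: 23.0
```

```bash
python3 - <<'E'
from h import *
z=lambda p:(np.array(p,float)+.5)/6-.5+np.array([100,140])
S=onz('top',z([[276,266],[295,205]]),51); d=S[1]-S[0]; a=np.degrees(np.arctan2(d[1],d[0])); print(a,'nut',1.66-np.radians(a+2.4))
o=arm.get_obs();print(o['ee_pos'],o['orientation'],o['contact_force'])
# mat placement: near original
rel([(463,-169.5,138,183.4)])
E
```

```text
-17.261678866772893 nut 1.9193852285992465
[465.90256197 264.42920541 145.37508357] [179.63189979   0.32949975 158.94109334] [ 1.5192879   1.52815431 -2.85836481]
[-0.1532, -0.406, 0.0056] [0.29, 0.4, -24.46]
```

Call:
servo_tool(
  steps=[
    [[-0.153,-0.406,0.005],[0,0,-24.4],1],
    [[-0.153,-0.406,0.005],[0,0,-24.4],1],
    [[-0.153,-0.406,0.005],[0,0,-24.4],1],
    [[-0.153,-0.406,0.005],[0,0,-24.4],1],
    [[-0.153,-0.406,0.005],[0,0,-24.4],1],
    [[-0.153,-0.406,0.005],[0,0,-24.4],1],
    [[-0.153,-0.406,0.005],[0,0,-24.4],1],
    [[-0.153,-0.406,0.005],[0,0,-24.4],1],
    [[-0.153,-0.406,0.005],[0,0,-24.4],1],
    [[-0.153,-0.406,0.005],[0,0,-24.4],1],
    [[-0.153,-0.406,0.005],[0,0,-24.4],1],
    [[-0.153,-0.406,0.005],[0,0,-24.4],1],
  ],
)

```text
clock: 14.0
ee_pos: [463.0, -168.7, 139.0]
orientation: [179.8, 0.5, -176.7]
contact_force: [-0.5, 1.0, -4.6]
gripper_width: 23.4
```

```bash
python3 - <<'E'
from h import *
o,im=held('w11.png')
rel([(463,-169.5,60,183.4),(463,-169.5,29,183.4)])
E
```

```text
14.0 [ 463.  -168.7  139. ] [ 179.8     0.47 -176.65] 23.375215700658483 [-0.5  1.  -4.6]
handle in tool ((18.074443817138672, -0.696253776550293), (23.685062408447266, 88.9413833618164), 89.92436981201172)
[0.0008, -0.0013, 0.0789] [0.2, 0.47, -0.0]
[0.001, -0.0014, 0.1099] [0.2, 0.47, -0.0]
```

View pics/w11.png

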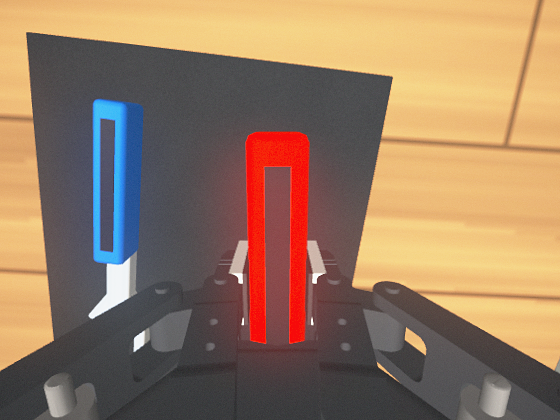

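Handle unslipped in the grip. Lower onto the mat.

Call:
servo_tool(
  steps=[
    [[0.001,-0.001,0.04],[0.2,0.4,0],1],
    [[0.001,-0.001,0.08],[0.2,0.4,0],1],
    [[0.001,-0.001,0.095],[0.2,0.4,0],1],
    [[0.001,-0.001,0.104],[0.2,0.4,0],1],
    [[0.001,-0.001,0.109],[0.2,0.4,0],1],
    [[0.001,-0.001,0.11],[0.2,0.4,0],1],
    [[0.001,-0.001,0.11],[0.2,0.4,0],1],
  ],
)

```text
clock: 14.75
ee_pos: [463.7, -169.3, 30.2]
orientation: [-180.0, 0.2, -176.6]
contact_force: [-0.7, 0.4, -4.0]
gripper_width: 23.1
```

Not yet touching; 2 mm more, then open and rise.

Call:
servo_tool(
  steps=[
    [[0,0,0.001],[0,0,0],1],
    [[0,0,0.002],[0,0,0],1],
    [[0,0,0.002],[0,0,0],1],
    [[0,0,0.002],[0,0,0],1],
  ],
)

```text
clock: 15.15
ee_pos: [464.5, -169.6, 29.2]
orientation: [-179.9, 0.3, -176.6]
contact_force: [4.8, 0.2, 6.5]
gripper_width: 22.8
```

Call:
servo_tool(
  steps=[
    [[0,0,0],[0,0,0],0.6],
    [[0,0,0],[0,0,0],0.4],
    [[0,0,0],[0,0,0],0.25],
    [[0,0,0],[0,0,0],0.25],
    [[0,0,0],[0,0,0],0.25],
    [[0,0,-0.02],[0,0,0],0.25],
    [[0,0,-0.06],[0,0,0],0.25],
    [[0,0,-0.1],[0,0,0],0.25],
    [[0,0,-0.15],[0,0,0],0.25],
    [[0,0,-0.17],[0,0,0],0.25],
    [[0,0,-0.17],[0,0,0],0.25],
    [[0,0,-0.17],[0,0,0],0.25],
  ],
)

```text
clock: 16.35
ee_pos: [463.6, -169.3, 198.8]
orientation: [-179.9, 0.3, -176.6]
contact_force: [0.7, 0.5, -0.3]
gripper_width: 64.1
```

```bash
python3 - <<'E'
from h import *
o,im=snap('wrist','w12.png'); print(o['ee_pos'],o['gripper_width'],o['contact_force'])
r,_,_=masks(im); i,s,c,p=max(blobs(r,100),key=lambda q:q[1][4]); print(cv2.minAreaRect(onz('wrist',p,38,o)[:,:2].astype('f4')))
o,a=snap('top','top12.png'); 
cv2.imwrite('pics/c12.png',np.hstack([cv2.resize(a[140:240,100:200],(400,400),interpolation=cv2.INTER_CUBIC),cv2.resize(im,(533,400))[:,:400]])[:,:,::-1])
z=cv2.resize(a[140:240,100:200],(600,600),interpolation=cv2.INTER_CUBIC)
cv2.imwrite('pics/n12.png',z[:,:,::-1])
E
```

```text
[ 463.57222439 -169.31503004  198.81139312] 64.13993425313244 [ 0.69008253  0.53349126 -0.28219767]
((463.61309814453125, -170.31356811523438), (123.30899047851562, 24.129682540893555), 3.5812089443206787)
```

View pics/w12.png

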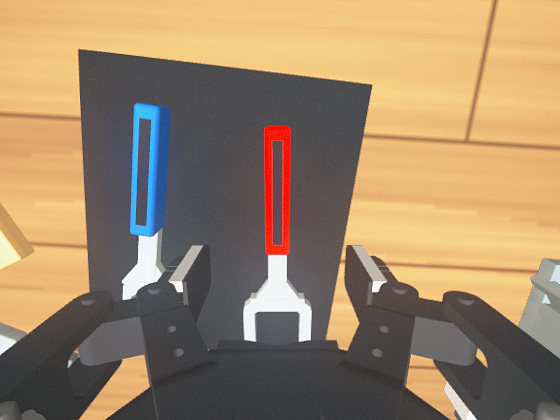

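View pics/n12.png

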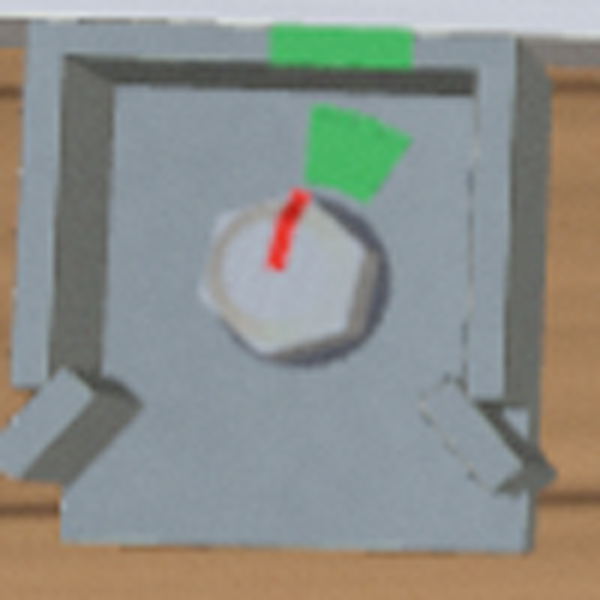

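```bash
python3 -c "
from cell import arm
print(arm.sign_off())"
```

```text
the job is handed in; nothing more can be done
None
```

The nut is turned into the green sector and the red spanner is back on the mat. I handed the job in at about 16.4 s on the robot's clock, and it reported no verdict.

- **What I did:** I gripped the red spanner by its handle and turned the nut clockwise in two strokes. Between strokes I lifted it off, swung it back about 60° and reseated it. I then laid it on the mat at nearly its original place, opened the fingers and withdrew upwards.
- **Nut:** The last top picture shows the stripe in the same place as the one I measured just after the second stroke. That measurement gave a nut angle of about 1.92 rad, so the stripe points about 15° inside the green sector. The angle comes from pixel positions read by eye, good to a few degrees.
- **Spanner:** The last wrist picture shows it lying flat on the mat. Its handle centre is about 50 mm back and 60 mm to the side of the mat's centre, inside the allowed area. The arm was clear of it, at 199 mm height with near-zero force. I did not take a second picture to confirm that it was still.
- **Forces:** Every force reading, taken at the end of a move, was under about 10 N.
- **What disagreed:** In the images the jaw slot runs about 139–188 mm ahead of the red handle's centre, so the stated 140 mm for the jaw centre did not fit. I followed the images and worked with about 167 mm, and the spanner seated both times without a noticeable contact force.
- **Smaller disagreement:** The top and wrist cameras differed by about 1–2 mm on the nut's position, which is within the jaw play.

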